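# Park the spray can's cap on the sloping drain rest

## Robot

A 7-joint arm with a two-finger parallel gripper is mounted at the origin on the work surface; the furniture and walls round the work are solid. World frame = base frame: x ahead of the robot, y to its left, z up, the work surface at z = 0. Lengths are in m, angles in rad, forces in N, time in s.
With the tool pointing down it reaches from about 0.4 to 0.85 m from the base axis. Payload 4.5 kg.
Tool frame: the origin (TCP) lies at the very end of the fingers, on their centre line; the grasp point (between the pads) lies 19 mm behind it; z points along the fingers, y is the line along which they close (so a half turn about z gives the same grasp; the last joint's range is limited). The gripper opens to 88 mm and grips with 3 to 60 N. Pads are 18 mm wide; open, the fingers measure 123 mm over their backs; the gripper's body (75 mm by 187 mm) begins 45 mm behind the grasp point.
Start: joints at [1.303, 0.689, -0.195, 1.565, 0.157, 0.902, -0.215], TCP at [0.186, -0.597, 0.239] pointing down, gripper open.
Joint ranges: [-3.01, 3.01], [-0.46, 2.08], [-1.47, 1.51], [0.13, 2.56], [-1, 4.14], [0.04, 2.09], [-2.66, 2.66]. Speed limits (rad/s): [2.57, 2.57, 3.14, 3.14, 3.14, 3.14, 3.14].

## Interface

Orientations are given as a unit quaternion [x, y, z, w].
In Python, from plant import r, optics gives the robot as it stands.
- The arm moves only by the tool servo_tool, never from a script. Its arguments are lists of equal length, an entry for each row: "translation": the shift along the tool's x, y, z in m, a list of three; "turn": the turn, a rotation vector about the tool's x, y, z in rad, a list of three. In form: {"translation": [[dx, dy, dz], ...], "turn": [[rx, ry, rz], ...]}. A call has 1 to 10 rows; each row shifts and turns the commanded pose from where the row before left it, along the tool's axes as they then stand; what a row does not reach is not made up. A row lasts 1/8 s, in which the tool goes at most 62.5 mm and 10.7 degrees, less where a joint would pass 70% of its speed; a pose out of reach is approached as far as the arm can. A call is refused whole if a number of a shift passes 0.0625 or a number of a turn 0.188, either way. A call with a gripper value outside its range is refused whole. "grip" is the opening, from 0 (shut) to 1 (fully open), set as the call begins (left out, the last holds). The fingers move at their own pace and stop on an object; "grip_force" is the grip in N (left out, the last holds). Time passes only in rows, so rows that do not move let the fingers close. It gives the time, the measured TCP pose, the force, the opening and the grip force at its end, in the units of the state.
- r.get_state(): the state, without advancing time (a new reading comes with each control period).
- optics.snapshot(name): name is "scene" or "top" or "wrist"; returns a dict with "img" (384x512x3 uint8, red, green, blue), "z_map" (384x512 float32, m along the optical axis (not along the pixel's ray), 0 where there is no reading), "mtx" (3x3 intrinsics, pixels), "R" (3x3) and "t" (3): a world point X has camera coordinates R X + t. Camera axes: x right, y down, z forward; pixel columns grow to the right and rows downward; lengths in m; the calibration is good to about 2 mm. A picture is of the moment at which its call begins.
- r.finish_job(): hands the job in; it is judged then, once.
The state is a dict: "clock": time; "q": joint angles; "qd": joint speeds; "joint_torque": joint torques, N m; "tool_pos": TCP position; "eef_rot": TCP orientation; "contact_force": force on the tool from outside, world axes, zero at the start; "moment": the same for the moment, N m; "opening": opening from 0.0 (shut) to 1.0 (fully open); "finger_force": force on a finger pad.
Only numpy, scipy, OpenCV 4.12 (cv2) and the standard library are available. Lean on these libraries where they do the work, as an engineer would, in place of code of your own. Each camera call takes 0.05 s, during which the arm holds its last target. There are 200 camera calls.

## Task

Before the stone sealer is used, lift the loose red cap straight off the blue spray can, leaving the can standing where it is, and park the cap mouth-down on the ribs of the white sloping drain rest. The ribs are slippery and nobody noted where the yellow-pegged stop is clamped, so feel your way down the slope with the cap in hand, without ramming it, and let go only once it rests flat against both pegs: it must not drop or slide down by itself. Leave everything else on the bench where it is.

Things in the scene. Friction and masses are not known exactly. Their poses are not given: they have to be found in the camera images.
- cap: Loose red ribbed plastic cap, a cup with its mouth down: 64 mm diameter, 65 mm tall, 3 mm wall, 40 to 100 g. Origin: centre of its mouth rim; z along its axis to the closed top. Its rim rests on the can's shoulder, loose round the neck; it must rise 37 mm to clear the spray button. Grip across the diameter about 45 mm above the mouth; 15 N is plenty.
- spray_can: Loose aerosol can, blue label with white band: 66 mm diameter, shoulder 150 mm above its foot, neck 52 mm diameter up to 168 mm, spray button up to 185 mm; 215 mm tall with the cap on; 350 g. Origin: centre of its foot, z up. It stands at one of three places right of the middle, swapped with the mastic tin and water bottle.
- drain_board: White ribbed board, fixed on a steel stand: 200 mm along the slope, 112 mm wide, sloping 35 degrees, low end to the robot. Origin: its middle, in the plane of the rib tops, 95 mm above the bench; x up the slope (-100 to +100 mm), y across, z square out of the board, leaning to the robot. Ribs run along x and are slippery: a cap let go slides down. Side rims at y +-54 mm stand 4 mm proud.
- slope_start (a point): Point on the rib tops, mid-width, at board x = +50 mm: a cap centred here is always above the stop, a firmly clamped bar with two yellow pegs (12 mm thick, 22 mm tall, at board y +-20 mm). Where the stop is clamped is NOT measured: peg centres at board x -75 to -25 mm. A cap resting on both pegs is centred 32 mm above them, at x -43 to +7 mm. Its axes are the board's.
- mastic_tin: Bystander: mastic tin, 75 mm diameter, 88 mm tall, origin at the centre of its foot. Loose, stays where it is.
- water_bottle: Bystander: squeeze bottle with a pointed blue nozzle, 67 mm diameter, 213 mm tall, origin at the centre of its foot. Loose, stays where it is.
- tape_measure: Bystander: yellow tape measure standing on edge, 39x88x67 mm (x, y, z), origin under its centre. Loose, stays where it is.
- masking_tape: Bystander: roll of masking tape lying flat, 100 mm diameter, 25 mm high, origin under its centre. Loose, stays where it is.
- sanding_block: Bystander: grey sanding block, 62x115x34 mm, origin under its centre. Loose, stays where it is.
There are look-alikes about, which are no part of the job. Of the things that look like the cap, the largest one is meant.

How it is judged:
By the outcome, as a careful person would: the job done as asked, in the order asked, and still so for the second after the job is handed in, with the robot touching nothing.
It also fails if it takes over 45 s, if anything falls off the work surface, if the arm or the gripper's body presses on something with over 40 N, if the wrist force passes 120 N, or if a joint passes its speed limit or range.

## Working session

There is one attempt and no reset: what is moved stays moved. The work goes in short steps, Python scripts to look and compute and a tool call to move; the robot and the scene stay as the last step left them, time stands still between calls to the robot, and variables do not carry over. Pictures are saved under pics/ and viewed, at most 10 in all, crops included, and the job is handed in when it is done.

Besides the shell and the picture viewer there is one more tool, called after "Call:" as a command line: name --argument value ..., lists and objects as JSON in quotes. servo_tool: Moves the arm, as the interface text tells. Its arguments: {"type":"object","properties":{"translation":{"type":"array"},"turn":{"type":"array"},"grip":{"type":"number"},"grip_force":{"type":"number"}},"required":["translation","turn"]}

```bash
mkdir -p pics; ls; python3 - <<'E'
from plant import r, optics
import cv2,numpy as np,pickle
s=r.get_state(); print({k:np.round(v,3) for k,v in s.items()})
for n in ["scene","top"]:
    d=optics.snapshot(n); pickle.dump(d,open(n+".pkl","wb")); cv2.imwrite(f"pics/{n}0.png",d["img"][:,:,::-1]); print(n,d["mtx"],d["R"],d["t"])
E
```

```text
pics
{'clock': np.float64(0.0), 'q': array([ 1.303,  0.69 , -0.194,  1.566,  0.157,  0.902, -0.215]), 'qd': array([-0.001, -0.001, -0.001, -0.002,  0.001,  0.001,  0.002]), 'joint_torque': array([-1.0000e-03, -5.2756e+01, -1.2670e+00, -1.5343e+01, -5.3000e-02,
        7.0000e-03,  0.0000e+00]), 'tool_pos': array([ 0.186, -0.596,  0.238]), 'eef_rot': array([ 0.989,  0.15 , -0.   , -0.001]), 'contact_force': array([ 0.415, -0.179, -0.324]), 'moment': array([ 0.038,  0.002, -0.008]), 'finger_force': np.float64(0.0), 'opening': np.float64(1.0)}
scene [[373.1239881    0.         256.3509438 ]
 [  0.         373.1239881  185.12360096]
 [  0.           0.           1.        ]] [[-0.84869722 -0.52881074 -0.00849859]
 [-0.23199088  0.38667053 -0.89256156]
 [ 0.47528229 -0.75554292 -0.45084547]] [0.41578053 0.23811016 0.7992141 ]
top [[362.55340945   0.         253.61072523]
 [  0.         362.55340945 191.71647272]
 [  0.           0.           1.        ]] [[-0.02343585 -0.99969702  0.00752542]
 [-0.99284157  0.02239198 -0.11732096]
 [ 0.1171169  -0.01022107 -0.99306554]] [-0.05873498  0.53205257  1.00443281]
```

View pics/scene0.png

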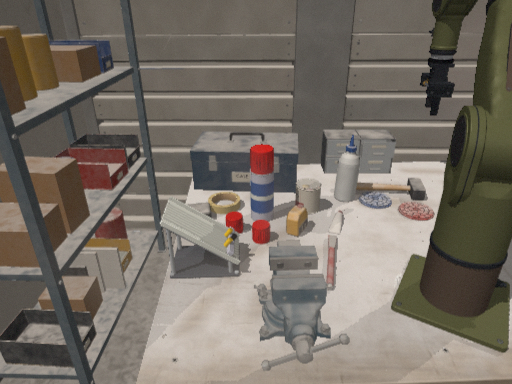

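View pics/top0.png

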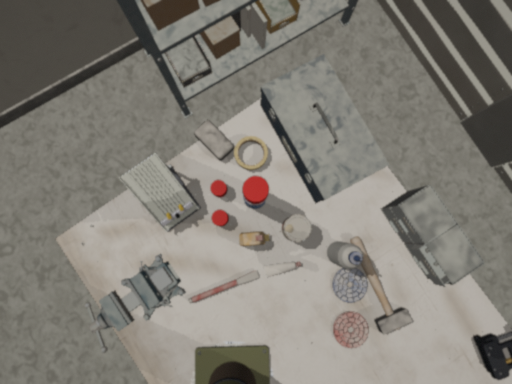

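The scene view shows the capped can at (262,180), its cap at (262,156). Two small red caps sit on the bench at (234,222) and (261,232), and the drain board is at (200,230) with yellow pegs near (230,237). In the top view the cap is at (256,190), the small caps at (219,188) and (220,218), and the board at (160,192). The candidates are those three. The one on the can is clearly the largest, so I'll crop it to confirm and measure it.

```bash
cat > h.py <<'E'
import numpy as np,cv2,pickle
def cloud(d):
    z=d["z_map"].astype(float); v,u=np.mgrid[:384,:512]
    K=d["mtx"]; c=np.stack([(u-K[0,2])/K[0,0]*z,(v-K[1,2])/K[1,1]*z,z],-1)
    return (c-d["t"])@d["R"], z>0
def circ(p):
    A=np.c_[2*p,np.ones(len(p))]; s=np.linalg.lstsq(A,(p**2).sum(1),rcond=None)[0]
    return s[:2],np.sqrt(s[2]+s[:2]@s[:2])
E
python3 - <<'E'
from h import *
for n in ["scene","top"]:
    d=pickle.load(open(n+".pkl","rb")); P,ok=cloud(d)
    hsv=cv2.cvtColor(d["img"],cv2.COLOR_RGB2HSV); H,S,V=[hsv[...,i].astype(int) for i in range(3)]
    red=((H<8)|(H>172))&(S>150)&(V>80)&ok
    m,lab,st,ce=cv2.connectedComponentsWithStats(red.astype(np.uint8))
    for i in range(1,m):
        if st[i,4]<40: continue
        p=P[lab==i]; zt=np.percentile(p[:,2],98); t=p[p[:,2]>zt-.006]
        (cx,cy),rr=cv2.minEnclosingCircle(t[:,:2].astype(np.float32))
        print(n,ce[i].round(),st[i,4],"z",p[:,2].min().round(3),zt.round(3),"top c",np.round([cx,cy,rr],4), "med",np.median(t,0).round(4))
    ye=(H>18)&(H<32)&(S>150)&(V>90)&ok
    m,lab,st,ce=cv2.connectedComponentsWithStats(ye.astype(np.uint8))
    for i in range(1,m):
        p=P[lab==i]
        if st[i,4]>5 and p[:,0].max()<1 and p[:,1].min()>-.5: print(n,"yel",ce[i].round(),st[i,4],p.mean(0).round(3),p[:,2].max().round(3))
    # board
    c=(slice(200,275),slice(155,245)) if n=="scene" else (slice(150,235),slice(118,205))
    q=P[c][ok[c]]; q=q[(q[:,2]>.03)&(q[:,2]<.2)]
    best=None; rng=np.random.default_rng(0)
    for _ in range(500):
        a=q[rng.choice(len(q),3,False)]; nn=np.cross(a[1]-a[0],a[2]-a[0]); l=np.linalg.norm(nn)
        if l<1e-6: continue
        nn/=l; w=abs((q-a[0])@nn)<.003
        if abs(abs(nn[2])-.82)<.06 and (best is None or w.sum()>best.sum()): best=w
    b=q[best]; c0=b.mean(0); nn=np.linalg.svd(b-c0)[2][2]; nn*=np.sign(nn[2])
    by=np.cross(nn,[-nn[0],-nn[1],0]); by/=np.linalg.norm(by); bx=np.cross(by,nn)
    u=(b-c0)@bx; v=(b-c0)@by; e=lambda x:np.percentile(x,[0.5,99.5])
    (rc,wh,ang)=cv2.minAreaRect(np.c_[u,v].astype(np.float32))
    mid=c0+bx*e(u).mean()+by*e(v).mean()
    print(n,"board n",len(b),nn.round(4),"tilt",np.degrees(np.arccos(nn[2])).round(2),"x",bx.round(4),"y",by.round(4),"ext",np.ptp(e(u)).round(4),np.ptp(e(v)).round(4),"mid",mid.round(4),"rect",wh,ang,"c",(c0+bx*rc[0]+by*rc[1]).round(4))
a=[]
for n,c in (("scene",(slice(130,260),slice(150,310))),("top",(slice(145,240),slice(115,280)))):
    im=pickle.load(open(n+".pkl","rb"))["img"][c][:,:,::-1]; im=cv2.resize(im,None,fx=390/im.shape[1],fy=390/im.shape[1],interpolation=cv2.INTER_CUBIC); a.append(cv2.copyMakeBorder(im,0,320-im.shape[0],0,0,0))
cv2.imwrite("pics/crop1.png",np.hstack(a))
E
```

```text
scene [261. 159.] 616 z 0.151 0.214 top c [ 0.5153 -0.0705  0.0328] med [ 0.5113 -0.0644  0.2134]
scene [ 83. 171.] 82 z -0.182 -0.109 top c [ 1.5551 -0.1745  0.0114] med [ 1.553  -0.1762 -0.1098]
scene [104. 183.] 58 z -0.22 -0.18 top c [ 1.4695 -0.2184  0.017 ] med [ 1.4692 -0.2211 -0.1826]
scene [234. 221.] 267 z 0.002 0.048 top c [0.5424 0.0327 0.0242] med [0.5414 0.0332 0.0456]
scene [260. 231.] 343 z 0.001 0.048 top c [0.4565 0.0298 0.0242] med [0.457  0.0325 0.0461]
scene yel [228. 232.] 33 [0.487 0.133 0.072] 0.08
scene yel [228. 241.] 37 [0.464 0.166 0.073] 0.08
scene board n 1846 [-0.4727 -0.3291  0.8175] tilt 35.17 x [0.6709 0.467  0.576 ] y [-0.5713  0.8207  0.    ] ext 0.1974 0.1994 mid [0.5471 0.1455 0.0925] rect (0.21475011110305786, 0.2066105753183365) 89.23407745361328 c [0.5485 0.1381 0.0904]
top [255. 189.] 521 z 0.184 0.218 top c [ 0.5156 -0.0727  0.0303] med [ 0.5153 -0.0728  0.2149]
top [219. 188.] 184 z 0.025 0.051 top c [0.5422 0.0278 0.0212] med [0.5419 0.029  0.0476]
top [220. 218.] 185 z 0.027 0.051 top c [0.4583 0.0257 0.0212] med [0.4571 0.0273 0.0481]
top yel [181. 207.] 8 [0.488 0.128 0.08 ] 0.085
top yel [169. 216.] 7 [0.465 0.16  0.079] 0.082
top board n 2004 [-0.4738 -0.3224  0.8195] tilt 34.97 x [0.6775 0.461  0.5731] y [-0.5626  0.8267  0.    ] ext 0.1983 0.1089 mid [0.5263 0.1785 0.093 ] rect (0.20042815804481506, 0.11017519235610962) 0.2105720192193985 c [0.5262 0.1786 0.0929]
```

View pics/crop1.png

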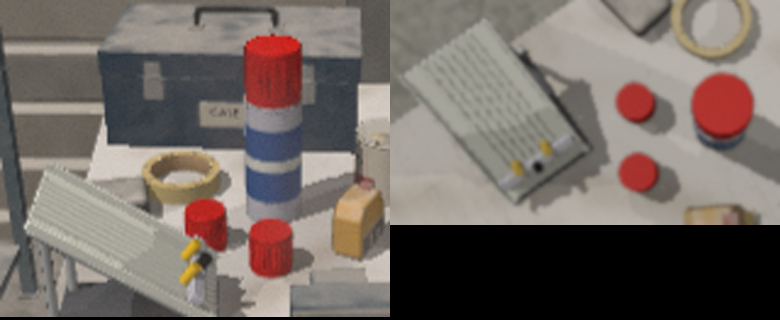

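The enlarged crop shows the full-size ribbed red cap on the blue and white can. The two on the bench are about 43–48 mm across and 48 mm tall, so they are the look-alikes. Both views put the cap's centre at about (0.5155, −0.072) and its top at 0.2145, which agrees with the expected 0.215. The board's middle is (0.526, 0.1785, 0.093) with a 35° tilt, and its heading is about 34.5°. First I'll rise, turn to the board's yaw and travel.

Call:
servo_tool --translation '[[0,0,-0.05],[0,0,-0.05],[0.036,-0.015,-0.02],[0.036,-0.015,0],[0.036,-0.015,0],[0.036,-0.015,0],[0.036,-0.015,0],[0.036,-0.015,0],[0.036,-0.015,0],[0.036,-0.015,0]]' --turn '[[0,0,-0.15],[0,0,-0.15],[0,0,0],[0,0,0],[0,0,0],[0,0,0],[0,0,0],[0,0,0],[0,0,0],[0,0,0]]' --grip 1.0

```text
clock: 1.35
tool_pos: [0.3556, -0.3335, 0.3585]
eef_rot: [0.955, 0.296, -0.0, -0.0]
contact_force: [0.7, -1.1, 0.7]
opening: 0.998
finger_force: 0.0
```

Call:
servo_tool --translation '[[0.036,-0.015,0],[0.036,-0.015,0],[0.036,-0.015,0],[0.036,-0.015,0],[0.036,-0.015,0],[0.036,-0.015,0],[0.036,-0.015,0],[0,0,0]]' --turn '[[0,0,0],[0,0,0],[0,0,0],[0,0,0],[0,0,0],[0,0,0],[0,0,0],[0,0,0]]'

```text
clock: 2.35
tool_pos: [0.5046, -0.1021, 0.3585]
eef_rot: [0.954, 0.299, 0.0, -0.001]
contact_force: [0.0, -0.1, 0.2]
opening: 1.002
finger_force: 0.0
```

```bash
cat >> h.py <<'E'
from scipy.spatial.transform import Rotation as Rn
def rel(r,p,yaw=None,R=None):
    s=r.get_state(); T=Rn.from_quat(s["eef_rot"])
    print("pos",s["tool_pos"].round(4),"F",np.round(s["contact_force"],1),"q",np.round(s["q"],2),"clk",round(float(s["clock"]),2))
    print("axes x,y,z",T.as_matrix().T.round(3).tolist())
    print("shift",T.inv().apply(np.array(p)-s["tool_pos"]).round(4))
    if R is not None: print("turn",(T.inv()*Rn.from_matrix(R)).as_rotvec().round(4))
yaw=np.radians(34.5); c,s_=np.cos(yaw),np.sin(yaw)
DOWN=np.array([[c,s_,0],[s_,-c,0],[0,0,-1.]])   # columns are tool axes
a=np.radians(35); ca,sa=np.cos(a),np.sin(a)
BX=np.array([c*ca,s_*ca,sa]); BY=np.array([-s_,c,0]); BZ=np.cross(BX,BY); MID=np.array([.526,.1785,.0935])
BT=np.c_[BX,-BY,-BZ]
E
python3 - <<'E'
from h import *; from plant import r,optics
d=optics.snapshot("wrist"); cv2.imwrite("pics/w1.png",d["img"][:,:,::-1]); P,ok=cloud(d)
hsv=cv2.cvtColor(d["img"],cv2.COLOR_RGB2HSV); H,S,V=[hsv[...,i].astype(int) for i in range(3)]
red=((H<8)|(H>172))&(S>150)&(V>60)&ok&(P[...,2]>.2)
t=P[red]; print(len(t),t[:,2].max(),cv2.minEnclosingCircle(t[:,:2].astype(np.float32)),np.median(t,0))
rel(r,[.5155,-.072,.176],R=DOWN)
E
```

```text
2740 0.2182934196349698 ((0.5185148119926453, -0.07421824336051941), 0.03207509592175484) [ 0.52004224 -0.07332051  0.21512717]
pos [ 0.5036 -0.1045  0.3583] F [-0.4 -0.5 -0.2] q [ 0.38  0.42 -0.41  1.71  0.19  1.05 -1.05] clk 2.4
axes x,y,z [[0.823, 0.568, -0.001], [0.568, -0.823, -0.001], [-0.001, 0.0, -1.0]]
shift [ 0.0284 -0.0198  0.1823]
turn [-0.0007  0.0006  0.0025]
```

The wrist view agrees to within 3 mm: centre (0.517, −0.073), top 0.215. I'll align above the cap and come part of the way down.

Call:
servo_tool --translation '[[0.015,-0.009,0.0],[0.014,-0.009,0.0],[0,0,0.04],[0,0,0.04],[0,0,0],[0,0,0]]' --turn '[[0,0,0],[0,0,0],[0,0,0],[0,0,0],[0,0,0],[0,0,0]]'

```text
clock: 3.15
tool_pos: [0.5183, -0.0739, 0.28]
eef_rot: [0.955, 0.296, 0.001, 0.0]
contact_force: [-0.5, 0.5, 0.8]
opening: 1.0
finger_force: 0.0
```

```bash
python3 - <<'E'
from h import *; from plant import r,optics
d=optics.snapshot("wrist"); cv2.imwrite("pics/w2.png",d["img"][:,:,::-1]); P,ok=cloud(d)
hsv=cv2.cvtColor(d["img"],cv2.COLOR_RGB2HSV); H,S,V=[hsv[...,i].astype(int) for i in range(3)]
red=((H<8)|(H>172))&(S>150)&(V>60)&ok&(P[...,2]>.2)
t=P[red]; print(len(t),cv2.minEnclosingCircle(t[:,:2].astype(np.float32)),np.median(t,0))
rel(r,[.517,-.073,.176],R=DOWN)
E
```

```text
4466 ((0.518673300743103, -0.07376132160425186), 0.032138001173734665) [ 0.5210354  -0.0721114   0.21514282]
pos [ 0.5186 -0.074   0.2804] F [-0.2  0.3 -0.2] q [ 0.3   0.52 -0.39  1.81  0.25  0.86 -1.17] clk 3.2
axes x,y,z [[0.824, 0.566, 0.003], [0.566, -0.824, 0.002], [0.003, -0.0, -1.0]]
shift [-0.001  -0.0019  0.1044]
turn [ 0.0019 -0.0026 -0.0003]
```

View pics/w2.png

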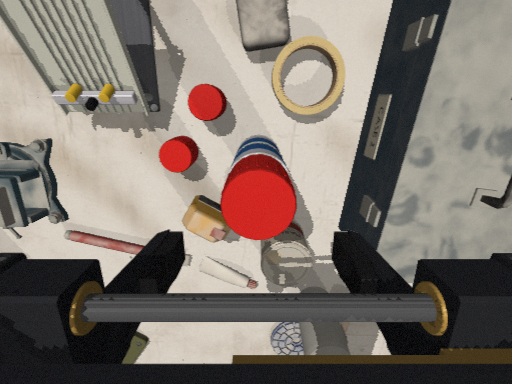

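The wrist view shows the cap at (259,197), midway between the fingers (183 and 335). The yellow pegs are at (73,92) and (107,93). Now I'll descend and grip at 15 N.

Call:
servo_tool --translation '[[-0.0005,-0.0005,0.025],[0,0,0.025],[0,0,0.025],[0,0,0.02],[0,0,0.009],[0,0,0]]' --turn '[[0,0,0],[0,0,0],[0,0,0],[0,0,0],[0,0,0],[0,0,0]]'

```text
clock: 3.95
tool_pos: [0.5172, -0.0742, 0.1753]
eef_rot: [0.955, 0.296, 0.001, 0.0]
contact_force: [-0.1, 0.5, -0.1]
opening: 0.998
finger_force: 0.0
```

Call:
servo_tool --translation '[[0,0,0],[0,0,0],[0,0,0],[0,0,0],[0,0,0],[0,0,0]]' --turn '[[0,0,0],[0,0,0],[0,0,0],[0,0,0],[0,0,0],[0,0,0]]' --grip 0.4 --grip_force 15

```text
clock: 4.7
tool_pos: [0.5171, -0.0744, 0.1752]
eef_rot: [0.955, 0.296, 0.001, 0.0]
contact_force: [0.2, -1.3, 5.4]
opening: 0.72
finger_force: 15.0
```

Gripped: the opening is 63 mm with 15 N on the pads. Now I'll lift it straight up.

Call:
servo_tool --translation '[[0,0,-0.005],[0,0,-0.01],[0,0,-0.015],[0,0,-0.02],[0,0,-0.02],[0,0,-0.03],[0,0,-0.03],[0,0,0]]' --turn '[[0,0,0],[0,0,0],[0,0,0],[0,0,0],[0,0,0],[0,0,0],[0,0,0],[0,0,0]]'

```text
clock: 5.7
tool_pos: [0.518, -0.074, 0.3075]
eef_rot: [0.955, 0.296, 0.003, 0.001]
contact_force: [0.0, 0.7, -0.4]
opening: 0.719
finger_force: 15.0
```

```bash
python3 - <<'E'
from h import *; from plant import r,optics
d=optics.snapshot("scene"); cv2.imwrite("pics/s2.png",cv2.resize(d["img"][80:290,120:400,::-1],None,fx=2,fy=2))
print("slope_start",(MID+.05*BX).round(4))
# TCP 26 mm above rim; hover: board x=+50, z=26+40
rel(r,MID+.05*BX+.066*BZ,R=BT)
E
```

```text
slope_start [0.5598 0.2017 0.1222]
pos [ 0.5169 -0.0742  0.3059] F [-0.  -0.1 -0.7] q [ 0.31  0.49 -0.4   1.78  0.23  0.92 -1.16] clk 5.75
axes x,y,z [[0.824, 0.566, 0.002], [0.566, -0.824, 0.002], [0.002, -0.0, -1.0]]
shift [ 0.1534 -0.2034  0.1296]
turn [1.700e-03 6.091e-01 1.000e-04]
```

View pics/s2.png

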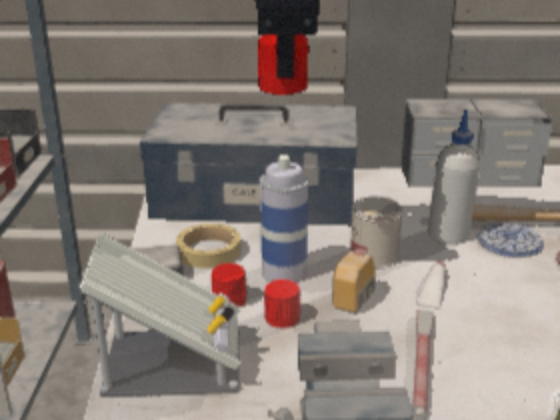

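The picture shows the cap held at (285,62), and the can still standing at (285,220) with its button exposed. Next I'll move across above the board, then tilt.

Call:
servo_tool --translation '[[0.01,-0.013,0],[0.018,-0.024,0],[0.018,-0.024,0],[0.018,-0.024,0],[0.018,-0.024,0],[0.018,-0.024,0],[0.018,-0.024,0],[0.018,-0.024,0],[0.017,-0.022,0],[0,0,0]]' --turn '[[0,0,0],[0,0,0],[0,0,0],[0,0,0],[0,0,0],[0,0,0],[0,0,0],[0,0,0],[0,0,0],[0,0,0]]'

```text
clock: 7.0
tool_pos: [0.5261, 0.1836, 0.3037]
eef_rot: [0.954, 0.299, -0.001, -0.001]
contact_force: [-0.3, 0.2, -1.0]
opening: 0.723
finger_force: 15.0
```

Call:
servo_tool --translation '[[0,0,0],[0,0,0],[0,0,0],[0,0,0],[0,0,0],[0,0,0],[0,0,0],[0,0,0]]' --turn '[[0,0.1,0],[0,0.1,0],[0,0.1,0],[0,0.1,0],[0,0.1,0],[0,0.109,0],[0,0,0],[0,0,0]]'

```text
clock: 8.0
tool_pos: [0.5335, 0.1729, 0.3063]
eef_rot: [0.922, 0.287, 0.251, -0.065]
contact_force: [-0.0, 1.0, -0.7]
opening: 0.721
finger_force: 15.0
```

```bash
python3 - <<'E'
from h import *; from plant import r,optics
rel(r,MID+.05*BX+.066*BZ,R=BT)
E
```

```text
pos [0.5335 0.1729 0.3063] F [-0.   1.  -0.7] q [-0.03  0.39 -0.42  2.15  0.57  0.13 -1.9 ] clk 8.0
axes x,y,z [[0.709, 0.496, 0.501], [0.562, -0.827, 0.024], [0.426, 0.264, -0.865]]
shift [-0.065  -0.012   0.1124]
turn [0.0232 0.0862 0.0081]
```

The tilt stalls because joint 6 is near its 0.04 limit (0.13 now), and going lower would need it to bend past zero. I'll fit a simple kinematic model to the logged poses to find which arm configuration can reach the board poses.

```bash
cat > kin.py <<'E'
from h import *
from scipy.optimize import least_squares
def fk(q,sg,L,off):
    p=np.zeros(3); R=Rn.identity()
    p=np.array([0,0,L[0]])
    ax="zyzyzyz"; d=[0,L[1],0,L[2],0,L[3],0]
    for i in range(7):
        ang=sg[i]*q[i]+(off[0] if i==0 else off[1] if i==6 else 0)
        R=R*Rn.from_euler(ax[i],ang); p=p+R.apply([0,0,d[i]])
    return p,R
D=[([1.303,.69,-.194,1.566,.157,.902,-.215],[.186,-.596,.238],[.989,.15,0,-.001]),
([.38,.42,-.41,1.71,.19,1.05,-1.05],[.5036,-.1045,.3583],[.954,.299,0,-.001]),
([.3,.52,-.39,1.81,.25,.86,-1.17],[.5186,-.074,.2804],[.955,.296,.001,0]),
([.31,.49,-.40,1.78,.23,.92,-1.16],[.5169,-.0742,.3059],[.955,.296,.003,.001]),
([-.03,.39,-.42,2.15,.57,.13,-1.9],[.5335,.1729,.3063],[.922,.287,.251,-.065])]
E
cat > fit.py <<'E'
from kin import *; import itertools,json
best=None
for s in itertools.product([1,-1],repeat=4):   # signs of z joints; y joints +
    sg=[s[0],1,s[1],1,s[2],1,s[3]]
    def f(x):
        o=[]
        for q,p,e in D:
            a,R=fk(q,sg,x[:4],x[4:]); o+=list(a-p)+list(.3*(R.inv()*Rn.from_quat(e)).as_rotvec())
        return np.array(o)
    for o0,o6 in itertools.product([0,np.pi,np.pi/2,-np.pi/2],repeat=2):
        r_=least_squares(f,[.35,.4,.4,.2,o0,o6])
        if best is None or r_.cost<best[0]-1e-9: best=(r_.cost,sg,r_.x.tolist(),abs(r_.fun).max())
print(best); json.dump(best[1:3],open("kin.json","w"))
E
python3 fit.py
```

```text
(np.float64(0.00012279235102043354), [-1, 1, -1, 1, -1, 1, -1], [0.31147807863080934, 0.5820991567470916, 0.333021050770744, 0.3184319420725675, -0.07372400605790201, 1.5005178943204844], np.float64(0.011694708113987195))
```

```bash
cat > ik.py <<'E'
from kin import *; import json
sg,x=json.load(open("kin.json")); 
LO=np.array([-3.01,-.46,-1.47,.13,-1,.04,-2.66]);HI=np.array([3.01,2.08,1.51,2.56,4.14,2.09,2.66])
def F(q): return fk(q,sg,x[:4],x[4:])
def ik(p,R,q0,reg=0.003):
    Rt=Rn.from_matrix(R)
    def f(q):
        a,b=F(q); return np.r_[a-p,.3*(b.inv()*Rt).as_rotvec(),reg*(q-q0)]
    s=least_squares(f,np.clip(q0,LO+.005,HI-.005),bounds=(LO,HI)); return s.x,np.abs(s.fun[:6]).max()
E
python3 - <<'E'
from ik import *
rng=np.random.default_rng(1)
q0=np.array(D[4][0])
for bx,h in ((.05,.03),(-.04,.026)):
  for yw in np.radians([0,90,180,270]):
    R=BT@Rn.from_euler("z",yw).as_matrix(); p=MID+bx*BX+h*BZ
    sols=[]
    for k in range(40):
        q=q0 if k==0 else rng.uniform(np.maximum(LO,[-1,-.4,-1.4,.3,-1,.04,-2.6]),np.minimum(HI,[1,1.5,1.4,2.5,4.1,2,2.6]))
        s,e=ik(p,R,q,1e-4)
        if e<.003: sols.append((np.abs(s-q0).max(),s))
    sols.sort(key=lambda t:t[0]); print(bx,np.degrees(yw),len(sols)); [print("   ",t[1].round(2)) for t in sols[:4]]
E
```

```text
0.05 0.0 16
    [-0.39  0.75  0.17  2.37  3.72  0.63  1.29]
    [-0.46  0.76  0.29  2.37  3.82  0.68  1.19]
    [-0.36  0.74  0.11  2.37  3.65  0.61  1.36]
    [-0.33  0.74  0.06  2.37  3.6   0.6   1.41]
0.05 90.0 26
    [-0.02  0.79 -0.49  2.37  2.91  0.55  0.56]
    [-0.07  0.77 -0.4   2.37  3.04  0.54  0.43]
    [-0.07  0.77 -0.4   2.37  3.05  0.54  0.42]
    [-0.1   0.77 -0.34  2.37  3.11  0.53  0.35]
0.05 180.0 26
    [ 0.28  1.07 -1.23  2.37  2.17  0.94 -0.21]
    [ 0.24  1.   -1.1   2.37  2.26  0.84 -0.32]
    [ 0.29  1.1  -1.28  2.37  2.13  0.99 -0.18]
    [ 0.29  1.11 -1.29  2.37  2.13  1.   -0.17]
0.05 270.0 30
    [ 0.32  1.21 -1.45  2.37  2.04  1.16 -1.64]
    [ 0.31  1.21 -1.45  2.37  2.05  1.15 -1.64]
    [ 0.31  1.2  -1.44  2.37  2.05  1.15 -1.64]
    [ 0.31  1.2  -1.44  2.37  2.05  1.14 -1.65]
-0.04 0.0 0
-0.04 90.0 0
-0.04 180.0 0
-0.04 270.0 0
```

```bash
cat > fit2.py <<'E'
from kin import *; import itertools
from plant import r
s=r.get_state(); D[4]=(s["q"],s["tool_pos"],s["eef_rot"])
sg=[-1,1,-1,1,-1,1,-1]
def fk2(q,x):
    p=np.array([0,0,x[0]]); R=Rn.identity(); ax="zyzyzyz"
    d=[[x[4],x[10],0],[x[9],x[5],x[1]],[x[6],0,0],[x[7],0,x[2]],[x[8],0,0],[0,0,x[3]],[0,0,0]]
    for i in range(7):
        R=R*Rn.from_euler(ax[i],sg[i]*q[i]+(np.pi/2 if i==6 else 0)); p=p+R.apply(d[i])
    return p,R
def f(x,raw=False):
    o=[]
    for q,p,e in D:
        a,R=fk2(q,x); o+=list(a-p)+list(.3*(R.inv()*Rn.from_quat(e)).as_rotvec())
    return np.array(o) if raw else np.r_[o,.01*np.array(x[4:])]
z=least_squares(f,[.31,.5,.35,.3]+[0]*7)
print(z.x.round(3)); print(np.round(f(z.x,True).reshape(-1,6),3)); print(fk2(D[0][0],z.x)[1].as_quat())
for off in ([0,0,0,0,0,0,np.pi/2],):pass
E
python3 fit2.py
```

```text
[ 0.349  0.536  0.33   0.317  0.018 -0.022  0.006  0.002 -0.009  0.007
 -0.022]
[[-0.     0.     0.     0.     0.     0.   ]
 [ 0.     0.     0.     0.001  0.     0.002]
 [ 0.     0.     0.001 -0.001  0.     0.002]
 [-0.001 -0.    -0.001 -0.002  0.002 -0.001]
 [-0.    -0.    -0.    -0.     0.    -0.   ]]
[ 9.88684417e-01  1.50009420e-01 -1.23246068e-04 -5.31709678e-04]
```

```bash
sed -i '/^print/d;/^for off/d' fit2.py; cat > ik.py <<'E'
from fit2 import *
X=z.x
LO=np.array([-3.01,-.46,-1.47,.13,-1,.04,-2.66]);HI=np.array([3.01,2.08,1.51,2.56,4.14,2.09,2.66])
def ik(p,R,q0,reg=0.003):
    Rt=Rn.from_matrix(R)
    def g(q):
        a,b=fk2(q,X); return np.r_[a-p,.3*(b.inv()*Rt).as_rotvec(),reg*(q-q0)]
    s=least_squares(g,np.clip(q0,LO+.005,HI-.005),bounds=(LO,HI)); return s.x,np.abs(s.fun[:6]).max()
E
python3 - <<'E'
from ik import *
rng=np.random.default_rng(1)
q0=D[4][0]
seeds=[rng.uniform(np.maximum(LO,[-1,-.4,-1.4,.3,-1,.04,-2.6]),np.minimum(HI,[1,1.5,1.4,2.5,4.1,2,2.6])) for _ in range(25)]
for bx in (.05,0,-.025,-.043):
  for dl in (0,10,20):
   for yw in (0,180):
    # pitch tool less than 35 deg by dl, grasp point fixed 45 mm above ribs
    T=Rn.from_rotvec(np.radians(dl)*BY)   # rotate about board y: toward vertical
    R=T.as_matrix()@BT
    R=R@Rn.from_euler("z",yw,degrees=True).as_matrix()
    p=MID+bx*BX+.045*BZ+.019*R[:,2]
    so=sorted([(e,q) for q,e in (ik(p,R,s,1e-4) for s in seeds)],key=lambda t:t[0])
    ok=[q for e,q in so if e<.002]
    print(bx,dl,yw,"tilt",np.degrees(np.arccos(-R[2,2])).round(),"err",so[0][0].round(4),len(ok),(min(ok,key=lambda q:abs(q-q0).max()).round(2) if ok else so[0][1].round(2)))
E
```

```text
0.05 0 0 tilt 35.0 err 0.0 11 [-0.42  0.75  0.12  2.33  3.57  0.58  1.39]
0.05 0 180 tilt 35.0 err 0.0 21 [ 0.23  1.01 -1.01  2.24  2.26  0.77 -0.23]
0.05 10 0 tilt 25.0 err 0.0 12 [-0.33  0.7  -0.07  2.18  3.47  0.17  1.47]
0.05 10 180 tilt 25.0 err 0.0 21 [-0.05  0.76 -0.49  2.15  2.15  0.27 -0.29]
0.05 20 0 tilt 15.0 err 0.0 13 [-0.23  0.71 -0.24  2.06  0.67  0.16 -2.01]
0.05 20 180 tilt 15.0 err 0.0 19 [ 0.27  1.2  -1.39  1.96  1.53  1.15  0.47]
0 0 0 tilt 35.0 err 0.0 11 [-0.68  0.97  0.71  2.5   3.91  1.08  1.07]
0 0 180 tilt 35.0 err 0.0 21 [ 0.3   1.18 -1.15  2.36  2.29  1.01 -0.2 ]
0 10 0 tilt 25.0 err 0.0 12 [-0.38  0.76  0.06  2.32  3.55  0.39  1.41]
0 10 180 tilt 25.0 err 0.0 21 [ 0.1   0.89 -0.73  2.26  2.21  0.52 -0.29]
0 20 0 tilt 15.0 err 0.0004 5 [-0.36  0.73 -0.03  2.18  4.14  0.04  0.79]
0 20 180 tilt 15.0 err 0.0 21 [-0.25  0.74 -0.15  2.17  1.89  0.04 -0.06]
-0.025 0 0 tilt 35.0 err 0.0 11 [-0.64  1.02  0.68  2.56  3.87  1.18  1.16]
-0.025 0 180 tilt 35.0 err 0.0 21 [ 0.32  1.27 -1.22  2.42  2.31  1.14 -0.18]
-0.025 10 0 tilt 25.0 err 0.0 12 [-0.4   0.8   0.12  2.39  3.57  0.5   1.42]
-0.025 10 180 tilt 25.0 err 0.0 21 [ 0.19  0.99 -0.88  2.31  2.18  0.69 -0.24]
-0.025 20 0 tilt 15.0 err 0.0 12 [-0.33  0.75 -0.05  2.23  3.43  0.1   1.52]
-0.025 20 180 tilt 15.0 err 0.0 21 [-0.13  0.79 -0.35  2.21  2.02  0.2  -0.17]
-0.043 0 0 tilt 35.0 err 0.0 11 [-0.33  0.94  0.09  2.56  3.44  0.97  1.63]
-0.043 0 180 tilt 35.0 err 0.0 21 [ 0.33  1.32 -1.23  2.46  2.33  1.2  -0.19]
-0.043 10 0 tilt 25.0 err 0.0 12 [-0.41  0.83  0.16  2.43  3.57  0.59  1.43]
-0.043 10 180 tilt 25.0 err 0.0 21 [ 0.22  1.05 -0.94  2.35  2.2   0.79 -0.24]
-0.043 20 0 tilt 15.0 err 0.0 12 [-0.34  0.77 -0.01  2.28  3.47  0.17  1.49]
-0.043 20 180 tilt 15.0 err 0.0 21 [-0.08  0.82 -0.42  2.25  2.12  0.27 -0.27]
```

The extended model fits to about 1 mm. The half-turned grasp (tool x down the slope, joint 5 ≈ 2.2) reaches the whole slope comfortably. I'll plan a smooth path to it, well above the board, and simulate how a local IK would follow.

```bash
cat > plan.py <<'E'
from ik import *
q0=D[4][0]; R180=BT@np.diag([-1,-1,1.])
rng=np.random.default_rng(2)
p=MID+.05*BX+(.026+.06)*BZ
so=[]
for _ in range(60):
    q,e=ik(p,R180,rng.uniform(np.maximum(LO,[-1,-.4,-1.4,.3,-1,.04,-2.6]),np.minimum(HI,[1,1.5,1.4,2.5,4.1,2,2.6])),1e-4)
    if e<.001: so.append(q)
q1=min(so,key=lambda q:np.abs((q-q0)*[1,1,1,1,.5,1,.5]).sum()); print("q1",q1.round(2),"p",p.round(3))
N=24; qs=[q0]
Tp,TR=fk2(q0,X); q=q0.copy(); tr=[];tu=[]
for k in range(1,N+1):
    t=k/N; w=q0+(q1-q0)*t; a,b=fk2(w,X)
    # lift the path in the middle
    sh=TR.inv().apply(a-Tp).round(3); rv=(TR.inv()*b).as_rotvec().round(3)
    Tp=Tp+TR.apply(sh); TR=TR*Rn.from_rotvec(rv); tr.append(sh.tolist()); tu.append(rv.tolist())
    q,e=ik(Tp,TR.as_matrix(),q,1e-3)
    if k%3==0: print(k,"TCP",Tp.round(3),"sim q",q.round(2),"err",round(e,4),"plan",w.round(2))
for i in range(0,N,8): print(tr[i:i+8],"\n",tu[i:i+8])
E
python3 plan.py
```

```text
q1 [-0.05  0.65 -0.41  2.35  2.94  0.42 -1.07] p [0.519 0.174 0.193]
3 TCP [0.523 0.154 0.279] sim q [-0.07  0.42 -0.37  2.18  0.78  0.14 -1.71] err 0.0 plan [-0.03  0.42 -0.42  2.17  0.87  0.17 -1.79]
6 TCP [0.518 0.137 0.258] sim q [-0.13  0.44 -0.29  2.22  1.02  0.14 -1.55] err 0.0 plan [-0.04  0.46 -0.42  2.2   1.16  0.2  -1.69]
9 TCP [0.518 0.123 0.24 ] sim q [-0.22  0.45 -0.15  2.25  1.43  0.09 -1.56] err 0.0 plan [-0.04  0.49 -0.42  2.22  1.46  0.24 -1.59]
12 TCP [0.522 0.114 0.227] sim q [-0.13  0.5  -0.28  2.26  1.85  0.2  -1.58] err 0.0 plan [-0.04  0.52 -0.42  2.25  1.75  0.27 -1.48]
15 TCP [0.528 0.116 0.216] sim q [-0.08  0.54 -0.36  2.28  2.11  0.28 -1.45] err 0.0 plan [-0.05  0.55 -0.42  2.27  2.05  0.31 -1.38]
18 TCP [0.532 0.127 0.207] sim q [-0.05  0.58 -0.41  2.3   2.36  0.34 -1.29] err 0.0 plan [-0.05  0.58 -0.42  2.3   2.35  0.35 -1.28]
21 TCP [0.529 0.147 0.199] sim q [-0.03  0.62 -0.45  2.32  2.59  0.39 -1.12] err 0.0 plan [-0.05  0.62 -0.41  2.32  2.64  0.38 -1.18]
24 TCP [0.52  0.174 0.193] sim q [-0.01  0.66 -0.49  2.34  2.82  0.43 -0.95] err 0.0 plan [-0.05
[... 534 characters left out ...]
 0.004], [-0.001, -0.0, 0.004], [0.0, -0.0, 0.004], [0.001, 0.001, 0.004], [0.001, 0.001, 0.004]] 
 [[-0.004, -0.012, -0.132], [-0.005, -0.01, -0.131], [-0.007, -0.009, -0.132], [-0.008, -0.008, -0.132], [-0.009, -0.006, -0.131], [-0.012, -0.005, -0.131], [-0.014, -0.004, -0.131], [-0.015, -0.004, -0.13]]
[[0.002, 0.003, 0.003], [0.002, 0.004, 0.004], [0.003, 0.005, 0.003], [0.002, 0.006, 0.003], [0.003, 0.007, 0.003], [0.002, 0.008, 0.003], [0.001, 0.01, 0.002], [0.001, 0.01, 0.003]] 
 [[-0.019, -0.003, -0.129], [-0.021, -0.004, -0.129], [-0.023, -0.003, -0.128], [-0.027, -0.005, -0.128], [-0.028, -0.006, -0.126], [-0.032, -0.008, -0.125], [-0.033, -0.009, -0.125], [-0.036, -0.011, -0.123]]
```

The simulated servo follows this. I'll run it in chunks and check between them.

Call:
servo_tool --translation '[[-0.011,0.002,0.005],[-0.01,0.002,0.005],[-0.01,0.001,0.005],[-0.009,0,0.004],[-0.008,-0.001,0.005],[-0.007,-0.001,0.005],[-0.007,-0.001,0.005],[-0.006,-0.002,0.004]]' --turn '[[-0.008,-0.024,-0.131],[-0.007,-0.023,-0.131],[-0.005,-0.022,-0.131],[-0.005,-0.02,-0.132],[-0.004,-0.019,-0.131],[-0.004,-0.018,-0.132],[-0.004,-0.015,-0.132],[-0.004,-0.014,-0.132]]'

```text
clock: 9.0
tool_pos: [0.5179, 0.1264, 0.2458]
eef_rot: [0.669, 0.712, 0.184, 0.107]
contact_force: [0.3, -0.9, -1.1]
opening: 0.72
finger_force: 15.0
```

```bash
python3 plan.py | cut -c1-1000; python3 -c "
from plant import r; print(r.get_state()['q'].round(2), r.get_state()['tool_pos'])"
```

```text
q1 [-0.14  0.64 -0.28  2.39  3.13  0.46 -1.27] p [0.519 0.174 0.193]
3 TCP [0.514 0.112 0.232] sim q [-0.27  0.47 -0.1   2.26  1.51  0.11 -1.52] err 0.0 plan [-0.24  0.48 -0.14  2.26  1.52  0.13 -1.53]
6 TCP [0.514 0.102 0.222] sim q [-0.23  0.5  -0.16  2.28  1.74  0.17 -1.48] err 0.0 plan [-0.23  0.5  -0.16  2.28  1.75  0.17 -1.49]
9 TCP [0.518 0.097 0.213] sim q [-0.19  0.53 -0.22  2.29  1.93  0.24 -1.4 ] err 0.0 plan [-0.22  0.52 -0.18  2.29  1.98  0.22 -1.45]
12 TCP [0.523 0.098 0.207] sim q [-0.15  0.55 -0.28  2.31  2.1   0.3  -1.31] err 0.0 plan [-0.2   0.55 -0.2   2.31  2.21  0.27 -1.42]
15 TCP [0.529 0.107 0.202] sim q [-0.12  0.58 -0.33  2.32  2.28  0.35 -1.22] err 0.0 plan [-0.19  0.57 -0.22  2.33  2.44  0.31 -1.38]
18 TCP [0.531 0.123 0.198] sim q [-0.08  0.61 -0.39  2.34  2.45  0.4  -1.13] err 0.0 plan [-0.17  0.59 -0.24  2.35  2.67  0.36 -1.35]
21 TCP [0.529 0.146 0.195] sim q [-0.04  0.64 -0.45  2.35  2.62  0.44 -1.03] err 0.0 plan [-0.16  0.62 -0.26  2.37  2.9   0.41 -1.31]
24 TCP [0.519 0.173 0.193] sim q [-0.01  0.68 -0.51  2.37  2.8   0.47 -0.93] err 0.0 plan [-0.14
[... 596 characters left out ...]
0.002], [0.001, 0.005, 0.003]] 
 [[-0.005, -0.007, -0.088], [-0.006, -0.007, -0.088], [-0.009, -0.006, -0.087], [-0.01, -0.007, -0.087], [-0.013, -0.005, -0.087], [-0.015, -0.006, -0.086], [-0.017, -0.006, -0.086], [-0.019, -0.007, -0.085]]
[[0.001, 0.005, 0.002], [0.0, 0.006, 0.002], [0.001, 0.007, 0.002], [0.0, 0.007, 0.001], [0.0, 0.008, 0.002], [0.0, 0.009, 0.002], [-0.0, 0.01, 0.001], [-0.001, 0.01, 0.001]] 
 [[-0.022, -0.006, -0.084], [-0.023, -0.007, -0.083], [-0.026, -0.008, -0.083], [-0.027, -0.009, -0.082], [-0.03, -0.01, -0.08], [-0.031, -0.01, -0.08], [-0.033, -0.012, -0.079], [-0.035, -0.014, -0.078]]
[-0.26  0.45 -0.12  2.24  1.29  0.08 -1.56] [0.51790591 0.12637825 0.24575916]
```

The arm follows the plan (joint 5 at 1.29). I'll run the remaining 16 rows.

Call:
servo_tool --translation '[[-0.004,-0.002,0.005],[-0.004,-0.001,0.004],[-0.003,-0.002,0.005],[-0.002,-0.001,0.004],[-0.001,0,0.004],[0,0,0.004],[0.001,0.001,0.004],[0.001,0.001,0.004]]' --turn '[[-0.004,-0.012,-0.132],[-0.005,-0.01,-0.131],[-0.007,-0.009,-0.132],[-0.008,-0.008,-0.132],[-0.009,-0.006,-0.131],[-0.012,-0.005,-0.131],[-0.014,-0.004,-0.131],[-0.015,-0.004,-0.13]]'

```text
clock: 10.0
tool_pos: [0.5301, 0.1187, 0.214]
eef_rot: [0.235, 0.939, 0.116, 0.221]
contact_force: [-0.0, -0.1, -1.3]
opening: 0.717
finger_force: 15.0
```

Call:
servo_tool --translation '[[0.002,0.003,0.003],[0.002,0.004,0.004],[0.003,0.005,0.003],[0.002,0.006,0.003],[0.003,0.007,0.003],[0.002,0.008,0.003],[0.001,0.01,0.002],[0.001,0.01,0.003],[0,0,0]]' --turn '[[-0.019,-0.003,-0.129],[-0.021,-0.004,-0.129],[-0.023,-0.003,-0.128],[-0.027,-0.005,-0.128],[-0.028,-0.006,-0.126],[-0.032,-0.008,-0.125],[-0.033,-0.009,-0.125],[-0.036,-0.011,-0.123],[0,0,0]]'

```text
clock: 11.12
tool_pos: [0.5217, 0.1745, 0.1942]
eef_rot: [-0.269, 0.914, 0.091, 0.288]
contact_force: [0.2, -0.1, 0.2]
opening: 0.722
finger_force: 15.0
```

```bash
python3 - <<'E'
from h import *; from plant import r,optics
rel(r,MID+.05*BX+.066*BZ,R=BT@np.diag([-1,-1,1.]))
d=optics.snapshot("wrist"); w=d["img"][:,:,::-1]; t=optics.snapshot("top"); s=optics.snapshot("scene"); pickle.dump((d,t,s),open("v3.pkl","wb"))
a=cv2.resize(w,(400,300)); b=cv2.resize(s["img"][120:300,130:370,::-1],(400,300),interpolation=cv2.INTER_CUBIC)
cv2.imwrite("pics/v3.png",np.hstack([a,b]))
E
```

```text
pos [0.5217 0.1745 0.1942] F [ 0.2 -0.1  0.2] q [-0.02  0.65 -0.45  2.39  2.9   0.46 -1.06] clk 11.12
axes x,y,z [[-0.689, -0.44, -0.577], [-0.545, 0.838, 0.012], [0.478, 0.322, -0.817]]
shift [0.0031 0.0008 0.0198]
turn [-0.0053  0.004  -0.0278]
```

View pics/v3.png

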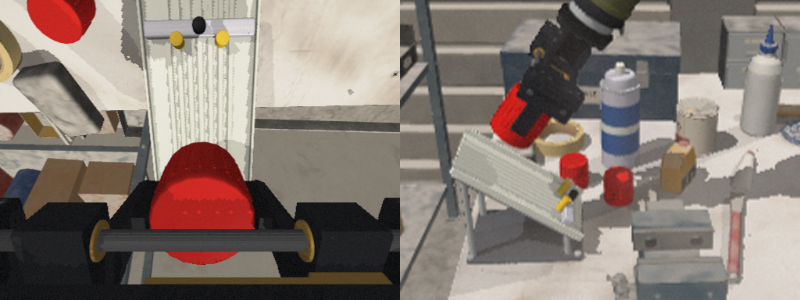

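The left half (wrist) shows the cap at (202,205) over the ribs, with the yellow pegs at (176,40) and (222,39). The right half (scene) shows the cap held above the board at (518,115), tilted to match it. I'll measure the board plane, rims and pegs in the tool frame from this depth image.

```bash
cat > meas.py <<'E'
from h import *
d,t,s=pickle.load(open("v3.pkl","rb")); from plant import r
st=r.get_state(); T=Rn.from_quat(st["eef_rot"]); o=st["tool_pos"]
for n,d in (("wrist",d),("top",t)):
    P,ok=cloud(d); B=(P-MID)@np.c_[BX,BY,BZ]
    m=ok&(abs(B[...,2])<.012)&(abs(B[...,0])<.095)&(abs(B[...,1])<.045)
    if n=="top": m&=B[...,0]<.0
    q=P[m]; 
    for _ in range(4):
        c0=q.mean(0); nn=np.linalg.svd(q-c0,full_matrices=False)[2][2]; nn*=np.sign(nn[2]); k=abs((q-c0)@nn)<.003; q=q[k]
    print(n,len(q),"normal",nn.round(4),"in tool",T.inv().apply(nn).round(4),"TCP height",((o-c0)@nn).round(4),"MID height",((MID-c0)@nn).round(4))
    # side edges at board z~0..4mm
    e=ok&(abs(B[...,2])<.012)&(abs(B[...,0]+.02)<.03)&(abs(B[...,1])<.08); y=B[e][:,1]; print(" y range",np.percentile(y,[.5,99.5]).round(4))
    H,S,V=[cv2.cvtColor(d["img"],cv2.COLOR_RGB2HSV)[...,i].astype(int) for i in range(3)]
    ye=ok&(H>16)&(H<34)&(S>130)&(B[...,2]>.003)&(B[...,2]<.04)&(abs(B[...,0])<.11)&(abs(B[...,1])<.05)
    k,lab,ss,ce=cv2.connectedComponentsWithStats(ye.astype(np.uint8))
    for i in range(1,k):
        if ss[i,4]>4: b=B[lab==i]; print(" peg",ce[i].round(),"board",b.mean(0).round(4),"x",b[:,0].min().round(4),b[:,0].max().round(4),"zmax",b[:,2].max().round(4),"tool",T.inv().apply(P[lab==i]-o).mean(0).round(4))
print("TCP in board",((o-MID)@np.c_[BX,BY,BZ]).round(4))
E
python3 meas.py
```

```text
wrist 13608 normal [-0.4713 -0.3211  0.8214] in tool [-0.0089 -0.003  -1.    ] TCP height 0.0871 MID height 0.0007
 y range [-0.0551  0.0554]
 peg [284.  49.] board [-0.0602  0.0195  0.0234] x -0.0663 -0.055 zmax 0.0273 tool [0.1144 0.0174 0.0622]
 peg [226.  51.] board [-0.0603 -0.0194  0.0237] x -0.0668 -0.0552 zmax 0.0279 tool [ 0.1134 -0.0214  0.0621]
top 37 normal [-0.5827 -0.4817  0.6545] in tool [ 0.2347 -0.079  -0.9689] TCP height 0.0476 MID height -0.023Traceback (most recent call last):
  File "meas.py", line 13, in <module>
    e=ok&(abs(B[...,2])<.012)&(abs(B[...,0]+.02)<.03)&(abs(B[...,1])<.08); y=B[e][:,1]; print(" y range",np.percentile(y,[.5,99.5]).round(4))
                                                                                                         ~~~~~~~~~~~~~^^^^^^^^^^^^^
    return _quantile_unchecked(
        a, q, axis, out, overwrite_input, method, keepdims, weights)
    return _ureduce(a,
                    func=_quantile_ureduce_func,
    ...<5 lines>...
                    overwrite_input=overwrite_input,
                    method=method)
    r = func(a, **kwargs)
    result = _quantile(arr,
                       quantiles=q,
    ...<2 lines>...
                       out=out,
                       weights=wgt)
    slices_having_nans = np.isnan(arr[-1, ...])
                                  ~~~^^^^^^^^^
IndexError: index -1 is out of bounds for axis 0 with size 0
```

The wrist view puts the peg centres at board x ≈ −0.060, y ±19.5 mm and 22 mm tall, so the cap should rest near x ≈ −0.028, inside the stated range. The rim is about 62 mm above the ribs. I'll correct the small angles and come down most of the way.

Call:
servo_tool --translation '[[0,0.001,0],[0,0,0.01],[0,0,0.01],[0,0,0.01],[0,0,0.01],[0,0,0.01],[0,0,0.005],[0,0,0]]' --turn '[[-0.003,0.008,-0.028],[0,0,0],[0,0,0],[0,0,0],[0,0,0],[0,0,0],[0,0,0],[0,0,0]]'

```text
clock: 12.28
tool_pos: [0.5466, 0.1935, 0.1491]
eef_rot: [-0.284, 0.911, 0.088, 0.286]
contact_force: [-0.5, 0.5, -0.5]
opening: 0.721
finger_force: 15.0
```

```bash
cat > st.py <<'E'
from h import *; from plant import r
f=[];p=[];m=[]
s=r.get_state(); T=Rn.from_quat(s["eef_rot"])
print("board pos mm",((s["tool_pos"]-MID)@np.c_[BX,BY,BZ]*1e3).round(1),"F in board (x,y,z)",(s["contact_force"]@np.c_[BX,BY,BZ]).round(2),"M",(s["moment"]@np.c_[BX,BY,BZ]).round(3),"-n in tool err", T.inv().apply(np.array([.4713,.3211,-.8214])).round(4),"q",s["q"].round(2),"clk",round(float(s["clock"]),2))
E
python3 st.py
```

```text
board pos mm [52.8  0.7 31. ] F in board (x,y,z) [-0.46  0.69 -0.34] M [-0.016  0.477  0.005] -n in tool err [ 5.0e-04 -1.6e-03  1.0e+00] q [-0.08  0.76 -0.42  2.33  2.91  0.51 -1.03] clk 12.28
```

Rim gap is about 6 mm. Now small steps down onto the ribs, watching the force.

Call:
servo_tool --translation '[[0,0,0.002],[0,0,0.001],[0,0,0.001],[0,0,0]]' --turn '[[0,0,0],[0,0,0],[0,0,0],[0,0,0]]'

```text
clock: 12.78
tool_pos: [0.5483, 0.1945, 0.1467]
eef_rot: [-0.284, 0.911, 0.088, 0.286]
contact_force: [-1.8, -1.7, 4.1]
opening: 0.719
finger_force: 15.0
```

Call:
servo_tool --translation '[[0,0,0.001],[0,0,0]]' --turn '[[0,0,0],[0,0,0]]'

```text
clock: 13.02
tool_pos: [0.5484, 0.1945, 0.1466]
eef_rot: [-0.284, 0.911, 0.088, 0.287]
contact_force: [-6.6, -4.7, 13.8]
opening: 0.722
finger_force: 15.0
```

```bash
python3 st.py
```

```text
board pos mm [53.   0.6 27.7] F in board (x,y,z) [ 1.25 -0.1  15.93] M [-0.05   0.177 -0.013] -n in tool err [ 1.8e-03 -6.0e-04  1.0e+00] q [-0.08  0.77 -0.41  2.33  2.91  0.52 -1.03] clk 13.03
```

Contact: 16 N normal after about 1 mm of press, so roughly 10 N/mm. I'll ease back to light contact and slide down to about 13 mm short of the expected stop, checking the force midway.

Call:
servo_tool --translation '[[0,0,-0.001],[0.005,0,0],[0.005,0,0],[0.005,0,0],[0.005,0,0],[0.005,0,0],[0.005,0,0],[0.005,0,0],[0,0,0]]' --turn '[[0,0,0],[0,0,0],[0,0,0],[0,0,0],[0,0,0],[0,0,0],[0,0,0],[0,0,0],[0,0,0]]'

```text
clock: 14.15
tool_pos: [0.5245, 0.178, 0.1264]
eef_rot: [-0.284, 0.911, 0.088, 0.286]
contact_force: [-2.7, -2.5, 6.4]
opening: 0.719
finger_force: 15.0
```

```bash
python3 st.py
```

```text
board pos mm [17.6  0.5 27.8] F in board (x,y,z) [ 0.74 -0.54  7.34] M [-0.116  0.25  -0.001] -n in tool err [ 0.001  -0.0011  1.    ] q [-0.05  0.82 -0.43  2.41  2.94  0.65 -1.03] clk 14.15
```

Light contact is steady at 7 N, with drag under 1 N. Continuing in finer steps.

Call:
servo_tool --translation '[[0.005,0,0],[0.005,0,0],[0.005,0,0],[0.005,0,0],[0.004,0,0],[0.003,0,0],[0.003,0,0],[0,0,0]]' --turn '[[0,0,0],[0,0,0],[0,0,0],[0,0,0],[0,0,0],[0,0,0],[0,0,0],[0,0,0]]'

```text
clock: 15.15
tool_pos: [0.5044, 0.1642, 0.1093]
eef_rot: [-0.284, 0.911, 0.088, 0.286]
contact_force: [-2.9, -2.0, 5.4]
opening: 0.72
finger_force: 15.0
```

Call:
servo_tool --translation '[[0.002,0,0],[0.002,0,0],[0.002,0,0],[0,0,0]]' --turn '[[0,0,0],[0,0,0],[0,0,0],[0,0,0]]'

```text
clock: 15.65
tool_pos: [0.5005, 0.1615, 0.106]
eef_rot: [-0.284, 0.911, 0.088, 0.286]
contact_force: [-1.7, -2.1, 5.4]
opening: 0.72
finger_force: 15.0
```

```bash
python3 st.py
```

```text
board pos mm [-17.9   0.5  27.8] F in board (x,y,z) [ 1.02 -0.76  5.87] M [-0.058  0.159  0.014] -n in tool err [ 0.0018 -0.0011  1.    ] q [-0.03  0.89 -0.44  2.5   2.97  0.79 -1.03] clk 15.65
```

Call:
servo_tool --translation '[[0.0015,0,0],[0.0015,0,0],[0.0015,0,0],[0,0,0]]' --turn '[[0,0,0],[0,0,0],[0,0,0],[0,0,0]]'

```text
clock: 16.15
tool_pos: [0.4975, 0.1595, 0.1035]
eef_rot: [-0.284, 0.911, 0.088, 0.286]
contact_force: [-1.7, -0.2, 6.2]
opening: 0.725
finger_force: 15.0
```

Call:
servo_tool --translation '[[0.001,0,0],[0.001,0,0],[0,0,0]]' --turn '[[0,0,0],[0,0,0],[0,0,0]]'

```text
clock: 16.52
tool_pos: [0.4962, 0.1586, 0.1024]
eef_rot: [-0.284, 0.911, 0.088, 0.287]
contact_force: [-2.1, -2.1, 6.0]
opening: 0.717
finger_force: 15.0
```

```bash
python3 st.py
```

```text
board pos mm [-24.2   0.5  27.8] F in board (x,y,z) [ 1.   -0.54  6.58] M [-0.045  0.118 -0.043] -n in tool err [ 0.0021 -0.0012  1.    ] q [-0.03  0.9  -0.44  2.51  2.98  0.82 -1.03] clk 16.52
```

Call:
servo_tool --translation '[[0.001,0,0],[0.001,0,0],[0,0,0]]' --turn '[[0,0,0],[0,0,0],[0,0,0]]'

```text
clock: 16.9
tool_pos: [0.4949, 0.1577, 0.1012]
eef_rot: [-0.284, 0.911, 0.088, 0.287]
contact_force: [-1.7, -1.7, 6.3]
opening: 0.725
finger_force: 15.0
```

Call:
servo_tool --translation '[[0.001,0,0],[0,0,0]]' --turn '[[0,0,0],[0,0,0]]'

```text
clock: 17.15
tool_pos: [0.4942, 0.1572, 0.1007]
eef_rot: [-0.284, 0.911, 0.088, 0.287]
contact_force: [-2.0, -1.7, 6.1]
opening: 0.718
finger_force: 15.0
```

```bash
python3 st.py
```

```text
board pos mm [-27.2   0.5  27.8] F in board (x,y,z) [ 1.4  -0.32  6.52] M [-0.076  0.171 -0.07 ] -n in tool err [ 0.0021 -0.0012  1.    ] q [-0.03  0.91 -0.44  2.52  2.98  0.83 -1.03] clk 17.15
```

Call:
servo_tool --translation '[[0.001,0,0],[0,0,0]]' --turn '[[0,0,0],[0,0,0]]'

```text
clock: 17.4
tool_pos: [0.4938, 0.1569, 0.1003]
eef_rot: [-0.284, 0.911, 0.088, 0.287]
contact_force: [-1.7, -1.1, 7.0]
opening: 0.723
finger_force: 15.0
```

```bash
python3 st.py
```

```text
board pos mm [-27.9   0.5  27.8] F in board (x,y,z) [2.38 0.   6.92] M [-0.024  0.037  0.034] -n in tool err [ 0.0029 -0.0011  1.    ] q [-0.03  0.91 -0.44  2.52  2.98  0.84 -1.03] clk 17.4
```

Call:
servo_tool --translation '[[0.001,0,0],[0,0,0]]' --turn '[[0,0,0],[0,0,0]]'

```text
clock: 17.65
tool_pos: [0.4938, 0.1569, 0.1003]
eef_rot: [-0.284, 0.91, 0.088, 0.288]
contact_force: [-1.0, -1.1, 8.9]
opening: 0.719
finger_force: 15.0
```

```bash
python3 st.py
```

```text
board pos mm [-27.9   0.4  27.8] F in board (x,y,z) [ 3.86 -0.32  8.11] M [-0.015 -0.338 -0.061] -n in tool err [ 5.e-03 -8.e-04  1.e+00] q [-0.03  0.91 -0.44  2.53  2.98  0.84 -1.03] clk 17.65
```

It stopped at board x −27.9, matching the seen pegs. The downhill push is 4 N with Fy ≈ 0, and a single peg would give a sideways force of about 0.6 Fx, so it is on both. I'll slacken the grip to 3 N first so it can settle, then open.

Call:
servo_tool --translation '[[0,0,0],[0,0,0],[0,0,0],[0,0,0]]' --turn '[[0,0,0],[0,0,0],[0,0,0],[0,0,0]]' --grip_force 3

```text
clock: 18.15
tool_pos: [0.4938, 0.1568, 0.0998]
eef_rot: [-0.284, 0.911, 0.088, 0.288]
contact_force: [-0.2, -1.4, 5.8]
opening: 0.726
finger_force: 3.0
```

```bash
python3 st.py; python3 - <<'E'
from h import *; from plant import r,optics
d=optics.snapshot("wrist"); s=optics.snapshot("scene"); t=optics.snapshot("top")
a=cv2.resize(d["img"][:,:,::-1],(400,300)); b=cv2.resize(s["img"][185:275,150:270,::-1],(400,300),interpolation=cv2.INTER_CUBIC)
cv2.imwrite("pics/v4.png",np.hstack([a,b]))
E
```

```text
board pos mm [-28.2   0.4  27.5] F in board (x,y,z) [ 2.51 -1.01  5.27] M [ 0.058 -0.179 -0.055] -n in tool err [ 4.2e-03 -9.0e-04  1.0e+00] q [-0.03  0.92 -0.44  2.52  2.98  0.84 -1.03] clk 18.15
```

View pics/v4.png

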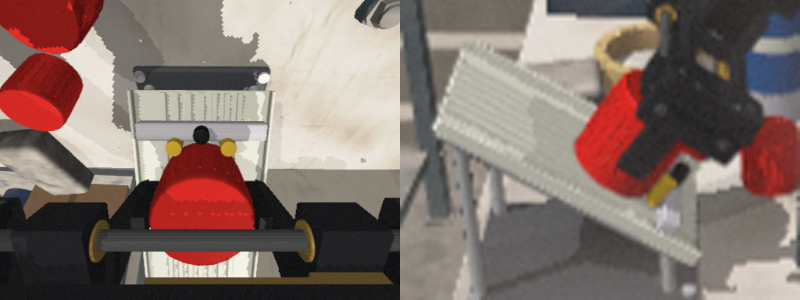

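In the left half (wrist) the cap at (202,205) sits against both pegs at (174,148) and (228,148), evenly spaced. The right half shows it flat on the ribs. Releasing, then backing straight off along the board normal.

Call:
servo_tool --translation '[[0,0,0],[0,0,0],[0,0,0],[0,0,0],[0,0,0],[0,0,0]]' --turn '[[0,0,0],[0,0,0],[0,0,0],[0,0,0],[0,0,0],[0,0,0]]' --grip 1.0

```text
clock: 19.05
tool_pos: [0.4928, 0.1562, 0.0991]
eef_rot: [-0.284, 0.911, 0.088, 0.286]
contact_force: [-0.6, 0.4, 0.1]
opening: 0.996
finger_force: 0.0
```

Call:
servo_tool --translation '[[0,0,-0.004],[0,0,-0.008],[0,0,-0.015],[0,0,-0.015],[0,0,-0.015],[0,0,-0.015],[0,0,-0.015],[0,0,-0.015],[0,0,0]]' --turn '[[0,0,0],[0,0,0],[0,0,0],[0,0,0],[0,0,0],[0,0,0],[0,0,0],[0,0,0],[0,0,0]]'

```text
clock: 20.18
tool_pos: [0.4574, 0.1239, 0.1869]
eef_rot: [-0.284, 0.912, 0.089, 0.282]
contact_force: [-0.3, -0.4, 0.7]
opening: 0.996
finger_force: 0.0
```

```bash
python3 st.py; python3 - <<'E'
from h import *; from plant import r,optics
d=optics.snapshot("wrist"); s=optics.snapshot("scene")
a=cv2.resize(d["img"][:,:,::-1],(400,300)); b=cv2.resize(s["img"][120:300,130:370,::-1],(400,300),interpolation=cv2.INTER_CUBIC)
cv2.imwrite("pics/v5.png",np.hstack([a,b]))
P,ok=cloud(d); B=(P-MID)@np.c_[BX,BY,BZ]; H,S,V=[cv2.cvtColor(d["img"],cv2.COLOR_RGB2HSV)[...,i].astype(int) for i in range(3)]
m=ok&((H<8)|(H>172))&(S>150)&(abs(B[...,0])<.1)&(abs(B[...,1])<.06)&(B[...,2]>.058)&(B[...,2]<.08)
t=B[m]; print("cap top board z",np.median(t[:,2]).round(4),cv2.minEnclosingCircle(t[:,:2].astype(np.float32)),"tilt",np.linalg.lstsq(np.c_[t[:,:2],np.ones(len(t))],t[:,2],rcond=None)[0].round(3))
E
```

```text
board pos mm [-18.1  -6.2 126.6] F in board (x,y,z) [ 0.06 -0.13  0.84] M [-0.003  0.358  0.022] -n in tool err [-0.0073 -0.0061  0.9999] q [ 0.48  0.92 -1.32  2.56  2.12  0.9  -0.24] clk 20.18
cap top board z 0.0678 ((-0.029665907844901085, -0.00017919769743457437), 0.031460847705602646) tilt [0.021 0.003 0.068]
```

View pics/v5.png

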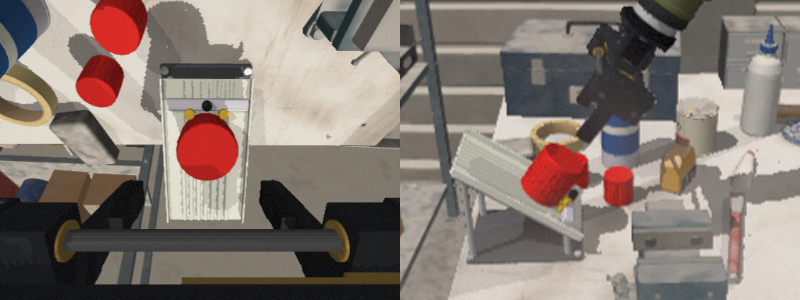

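The cap stays put, flat against both pegs (centre x −29.7 mm, y 0, top 68 mm). The can and bystanders stand as before. The arm is near joint 4's limit, so I'll ease it up and away, then hand in.

Call:
servo_tool --translation '[[-0.005,0,0],[-0.01,0,-0.005],[-0.01,0,-0.005],[-0.01,0,-0.005],[-0.01,0,-0.005],[0,0,0],[0,0,0]]' --turn '[[0,0,0],[0,0,0],[0,0,0],[0,0,0],[0,0,0],[0,0,0],[0,0,0]]'

```text
clock: 21.15
tool_pos: [0.4785, 0.139, 0.2276]
eef_rot: [-0.285, 0.912, 0.089, 0.281]
contact_force: [0.2, -0.9, -0.1]
opening: 0.997
finger_force: 0.0
```

```bash
python3 st.py; python3 - <<'E'
from h import *; from plant import r,optics
d=optics.snapshot("top"); P,ok=cloud(d); H,S,V=[cv2.cvtColor(d["img"],cv2.COLOR_RGB2HSV)[...,i].astype(int) for i in range(3)]
m=ok&(abs(P[...,0]-.517)<.06)&(abs(P[...,1]+.073)<.06)&(P[...,2]>.14)
t=P[m]; print("can",len(t),t[:,2].max().round(3) if len(t) else 0,t.mean(0).round(3) if len(t) else 0)
print(r.finish_job())
E
```

```text
board pos mm [ 26.5  -5.7 145.1] F in board (x,y,z) [-0.36 -0.9   0.1 ] M [-0.021  0.371  0.036] -n in tool err [-0.0095 -0.0067  0.9999] q [ 0.5   0.79 -1.31  2.45  1.99  0.73 -0.11] clk 21.15
can 551 0.187 [ 0.516 -0.073  0.162]
the job is handed in; nothing more can be done
None
```

The job is handed in at about 21 s: the red cap sits mouth-down on the ribs, flat against both yellow pegs, the can still stands in its place, and nothing else on the bench was touched.

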